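# File a finish sample in the sprung sample rack

## Robot

A 6-joint arm with a two-finger parallel gripper is mounted at the origin on the work surface. World frame = base frame: x ahead of the robot, y to its left, z up, the work surface at z = 0. Lengths are in m, angles in rad, forces in N, time in s.
With the tool pointing down it reaches from about 0.425 to 0.925 m from the base axis. Payload 12.5 kg.
Tool frame: the origin (TCP) lies at the very end of the fingers, on their centre line; the grasp point (between the pads) lies 19 mm behind it; y points along the fingers, z is the direction in which the jaws open and shut, and the axes are right-handed (so a half turn about y gives the same grasp; the last joint's range is limited). The gripper opens to 85 mm and grips with 20 to 120 N. Pads are 22 mm wide; open, the fingers measure 114 mm over their backs; the gripper's body (76 mm by 85 mm) begins 54 mm behind the grasp point. The pads swing forward as they close: fully open they stand 13 mm farther back than shut.
Start: joints at [-1.379, 0.491, 1.559, -0, 1.092, -0.106], TCP at [0.183, -0.597, 0.231] pointing down, gripper open.
Joint ranges: [-3.1, 3.1], [-0.84, 2.19], [0.05, 2.79], [-1.13, 4.28], [0.06, 2.93], [-2.69, 2.69]. Speed limits (rad/s): [2.22, 2.22, 2.79, 3.14, 3.14, 3.14].

## Interface

Orientations are given as a 3x3 rotation matrix whose columns are the frame's x, y, z axes.
In Python, from cell import readout, eyes, manip gives the robot as it stands. The module is installed in compiled form; this text tells all that it offers.
- The arm moves only by the tool drive_tool, never from a script. Its argument "targets" is a list of rows, each a list of 6 numbers: the shift along the world's x, y, z in m, then the turn, a rotation vector about the world's x, y, z in rad. In form: [[tx, ty, tz, wx, wy, wz], ...]. A call has 1 to 5 rows; each row is the pose to reach, as a shift and turn from the pose measured when the call began; what a row does not reach only later rows make up. A row lasts 1/8 s, in which the tool goes at most 62.5 mm and 10.7 degrees, less where a joint would pass 70% of its speed; a pose out of reach is approached as far as the arm can. A call with a gripper value outside its range is refused whole. "claw" is the closure, from 0 (fully open) to 1 (shut), set as the call begins (left out, the last holds). The fingers move at their own pace and stop on an object; "squeeze" is the grip in N (left out, the last holds). Time passes only in rows, so rows that repeat a pose let the fingers close. It gives the time, the measured TCP pose, the force and the opening at its end, in the units of the state.
- readout.observe(): the state, without advancing time (a new reading comes with each control period).
- eyes.camera(name): name is "side" or "top" or "wrist"; returns (picture, depth): 480x640x3 uint8, blue, green, red; 480x640 float32, m along the optical axis (not along the pixel's ray), 0 where there is no reading.
- eyes.camera_info(name): a dict with "fovy" (degrees; the focal length in pixels is half the picture's height over the tangent of half this angle, whatever the lens; pixels are square), "cx", "cy" (the principal point, pixels), "pose" (4x4, takes a point from camera to world coordinates). Camera axes: x right, y up, looking along -z (the intrinsics and any distortion apply to the point x, -y, -z); pixel columns grow to the right and rows downward; lengths in m; the calibration is good to about 2 mm. The wrist camera is an equidistant fisheye: a pixel r from the principal point sees the ray r / f radians off the axis. A picture is of the moment at which its call begins: read the wrist's pose just before it. camera_info takes no time and is no camera call; for the wrist camera it gives the pose at the moment of the call.
- manip.finish_job(): hands the job in, once; it reports no verdict.
The state is a dict: "time_s": time; "joint_positions": joint angles; "qvel": joint speeds; "tau": joint torques, N m; "position": TCP position; "orientation": TCP orientation; "contact_force": force on the tool from outside, world axes, zero at the start; "moment": the same for the moment, N m; "grip_width": finger opening in m.
Only numpy, scipy, OpenCV 4.12 (cv2) and the standard library are available. Lean on these libraries where they do the work, as an engineer would, in place of code of your own. Each camera call takes 0.05 s, during which the arm holds its last target.

## Task

Take the green sample board with the yellow tab out of its stand and file it upright in the sample rack, squeezed in directly between the dark walnut board and the next board on the side away from the sprung aluminium plate, pushed fully down onto the rack floor. Then swing the keeper bar with the red sleeve over and fully down across the filed boards, and let go. The other boards stay standing in the rack, and everything else on the bench stays where it is.

Things in the scene. Friction and masses are not known exactly. Their poses are not given: they have to be found in the camera images.
- sample: Green board 116 mm wide (x), 14 thick (y), 90 tall, 0.09-0.15 kg; yellow tab 30 wide (x), 14 thick, centred on its top edge, rising 45 above it (tab top 135 above origin). Lowest 18 mm taper evenly on both faces to a 4 mm foot. Origin: centre of the foot's underside; z up. Starts upright in the stand's slot (may lean 4 degrees). Either face may be turned to the walnut board.
- stand: Wooden stand, fixed: base 120 x 80 x 10 mm with two cheeks 100 mm long (x), tops 50 mm above the bench, forming a slot 16.5 mm wide (y) along its x. The sample's foot rests on the base, 10 mm above the bench. Origin: centre of the underside. Stand and rack may change sides.
- rack: Fixed plywood rack, 170 (x) by 146 mm (y); slick white floor 12 mm up; side rails 42 high, 128 apart. Boards stand across it, width along x, tops 102 above bench. Rigid end wall at +y, inner face y=+60, 85 high. At the -y end a sprung upright aluminium plate presses the row to the wall, 2.5 N, yields to -y up to 34 mm (60 N/m). Keeper bar hinges along y at x=+75, z=112. Origin: centre of underside.
- board_walnut: Dark brown board in the rack, 120 mm wide (x), 14 thick (y), 90 tall, 0.1 kg, loose. Top 18 mm taper on both faces to a 4 mm ridge: touching boards leave a V groove 10 wide, 18 deep. Origin: centre of underside; y points to the rack's end wall. Any place in the row but the one at the wall: a board always touches its +y face, the sample goes between. Only the plate's side gives way.
- keeper (a joint): Keeper bar angle: 0 = fully closed, level over the board tops (6 mm above them, 4 mm at its sleeve); 2.1 rad = fully swung back to the rack's +x side. Stays where left, about 0.06 N m of friction. Starts between 1.65 and 2.05, leaning back: then its top is up to 155 mm above the bench, so carry the sample in above it.
- keeper_grip (a point): Middle of the keeper bar, on its axis: steel bar 8 mm thick, 154 mm long along the rack's y, red sleeve 12 mm thick and 50 mm long in the middle, on two arms 37 mm long from the hinge. Closed it lies at x = +38, z = 112 mm in the rack's frame. Open, it can be pushed over towards the rack's -x and then pressed down.
- board_oak: Board with pale oak finish: a sample board of the walnut board's size and shape, loose in the rack; origin: centre of its underside. Always the one next to the fixed end wall.
- board_white: Board with white-painted finish: a sample board of the walnut board's size and shape, loose in the rack; origin: centre of its underside.
- board_blue: Board with blue-painted finish: a sample board of the walnut board's size and shape, loose in the rack; origin: centre of its underside.
- board_orange: Board with orange finish: a sample board of the walnut board's size and shape, loose in the rack; origin: centre of its underside.
- glue: Bystander: yellow bottle, 60 mm across, 170 mm tall; origin on its underside or axis.
- screwdriver: Bystander: yellow-handled screwdriver lying flat; origin on its underside or axis.
- hammer: Bystander: hammer lying flat; origin on its underside or axis.
- tin: Bystander: paint tin, 76 mm across, 90 mm tall; origin on its underside or axis.
- sanding_block: Bystander: cork sanding block 110 x 60 x 35 mm; origin on its underside or axis.
- offcut: Bystander: wood offcut 160 x 45 x 22 mm; origin on its underside or axis.
There are look-alikes about, which are no part of the job. Several things have the shape of the board_white; the one meant has the colours described above.

How it is judged:
By the outcome, as a careful person would: the job done as asked, in the order asked, and still so for the second after the job is handed in, with the robot touching nothing.
It also fails if it takes over 54 s, if anything falls off the work surface, if the arm or the gripper's body presses on something with over 40 N, if the wrist force passes 120 N, or if a joint passes its speed limit or range.

## Working session

There is one attempt and no reset: what is moved stays moved. The work goes in short steps, Python scripts to look and compute and a tool call to move; the robot and the scene stay as the last step left them, time stands still between calls to the robot, and variables do not carry over. Pictures are saved under pics/ and viewed, and the job is handed in when it is done.

Besides the shell and the picture viewer there is one more tool, called after "Call:" as name(argument=value, ...) on one line, values as JSON. drive_tool: Moves the arm, as the interface text tells. Its arguments: {"type":"object","properties":{"targets":{"type":"array","items":{"type":"array","items":{"type":"number"}}},"claw":{"type":"number"},"squeeze":{"type":"number"}},"required":["targets"]}

```bash
mkdir -p pics; ls
python3 - <<'E'
from cell import readout, eyes
import cv2,numpy as np
s=readout.observe()
for k,v in s.items(): print(k,np.round(v,3).tolist())
for n in ["side","top","wrist"]:
    i=eyes.camera_info(n); p,d=eyes.camera(n)
    print(n,i['fovy'],i['cx'],i['cy'],np.round(i['pose'],3).tolist(), [k for k in i])
    cv2.imwrite(f'pics/{n}0.png',p); np.savez(f'{n}0.npz',p=p,d=d,pose=i['pose'],fovy=i['fovy'],cx=i['cx'],cy=i['cy'])
E
```

```text
pics
time_s 0.0
joint_positions [-1.379, 0.492, 1.559, 0.0, 1.092, -0.106]
qvel [-0.0, -0.0, -0.0, -0.001, -0.001, 0.0]
tau [-0.002, -61.845, -26.16, -0.0, 0.004, -0.0]
position [0.183, -0.597, 0.231]
orientation [[-0.956, -0.0, 0.293], [-0.293, 0.001, -0.956], [-0.0, -1.0, -0.001]]
contact_force [0.276, -0.15, 0.062]
moment [-0.01, -0.047, -0.027]
grip_width 0.085
side 55.610294194347915 322.7431759275217 235.07622699392857 [[0.995, 0.069, -0.07, 0.481], [-0.097, 0.565, -0.819, -0.879], [-0.017, 0.822, 0.569, 0.728], [0.0, 0.0, 0.0, 1.0]] ['fovy', 'cx', 'cy', 'pose']
top 56.885375856854495 322.47072813810547 240.48127193004902 [[0.003, 0.983, -0.184, 0.379], [-1.0, 0.008, 0.03, 0.006], [0.031, 0.184, 0.982, 1.136], [0.0, 0.0, 0.0, 1.0]] ['fovy', 'cx', 'cy', 'pose']
wrist 65.70646984690485 318.0323102851039 239.1387408347186 [[0.294, 0.905, 0.308, 0.264], [-0.956, 0.279, 0.094, -0.573], [-0.001, -0.322, 0.947, 0.372], [0.0, 0.0, 0.0, 1.0]] ['fovy', 'cx', 'cy', 'pose']
```

View pics/top0.png

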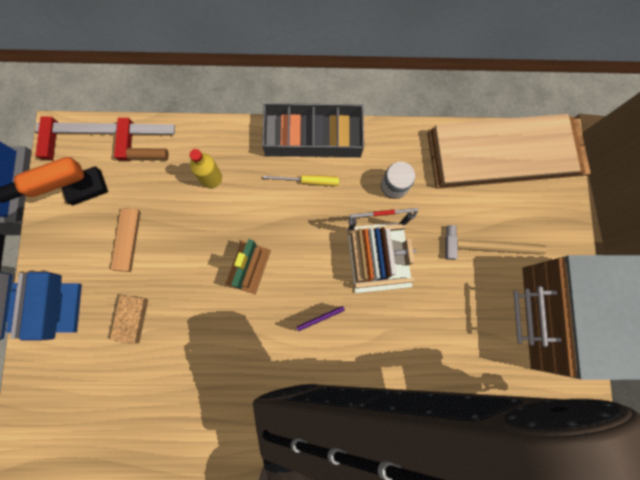

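View pics/side0.png

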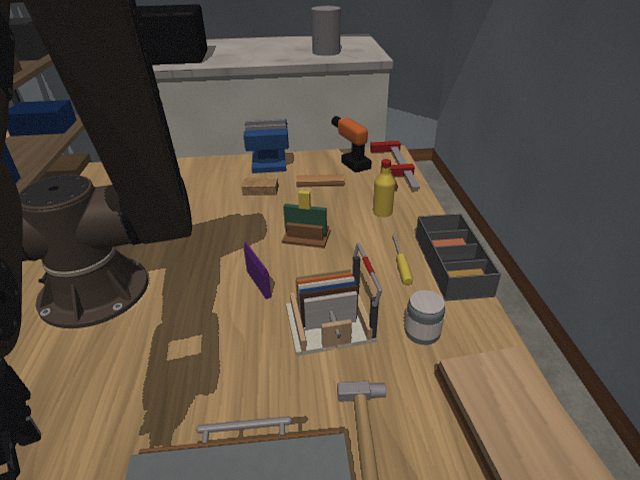

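View pics/wrist0.png

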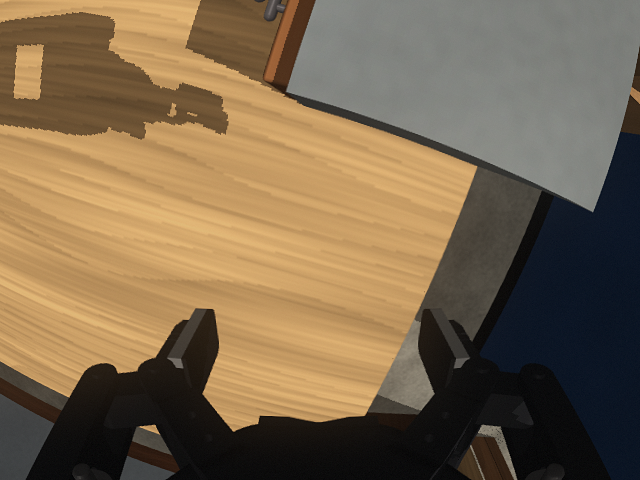

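Run:
```python
import cv2,numpy as np
t=cv2.imread('pics/top0.png');s=cv2.imread('pics/side0.png')
a=cv2.resize(t[195:305,335:425],None,fx=5,fy=5,interpolation=cv2.INTER_CUBIC)
b=cv2.resize(t[230:300,215:280],None,fx=5,fy=5,interpolation=cv2.INTER_CUBIC)
h=np.zeros((550,450+325,3),np.uint8);h[:,:450]=a;h[:350,450:]=b
cv2.imwrite('pics/topc.png',h)
cv2.imwrite('pics/sidec.png',cv2.resize(s[180:360,230:400],None,fx=3.3,fy=3.3,interpolation=cv2.INTER_CUBIC))
```

```text
(no output)
```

View pics/topc.png

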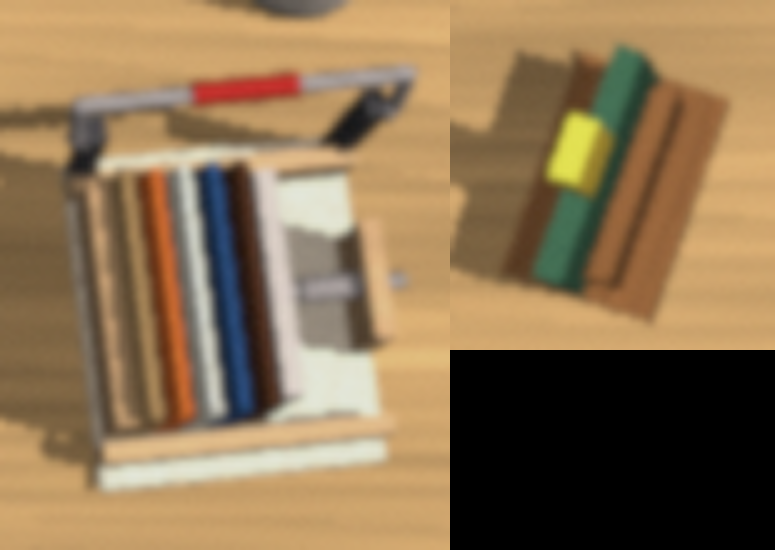

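View pics/sidec.png

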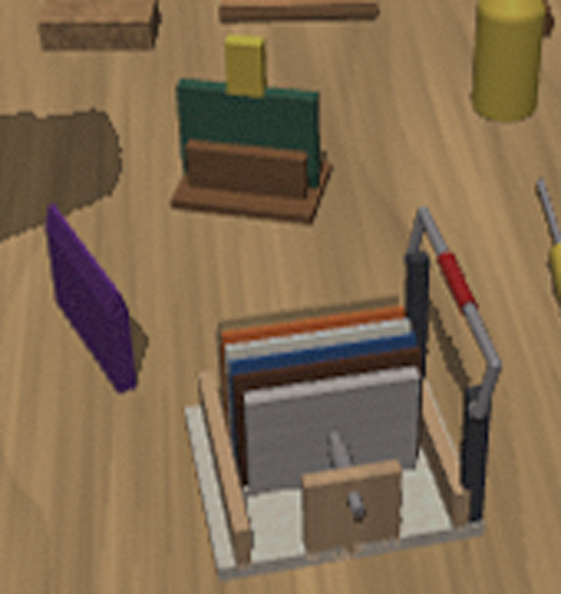

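```bash
cat > h.py <<'E'
import numpy as np,cv2
def load(n):
    z=np.load(n); return {k:z[k] for k in z.files}
def K(o): return 240/np.tan(np.radians(float(o['fovy']))/2)
def cloud(o):
    f=K(o); v,u=np.mgrid[0:480,0:640]; d=o['d']
    c=np.stack([(u-o['cx'])/f*d,-(v-o['cy'])/f*d,-d],-1)
    return c@o['pose'][:3,:3].T+o['pose'][:3,3]
def ray_plane(o,uv,z,fish=False):
    f=K(o); uv=np.atleast_2d(uv).astype(float); x=(uv[:,0]-o['cx'])/f; y=(uv[:,1]-o['cy'])/f
    if fish:
        r=np.hypot(x,y); s=np.where(r>1e-9,np.sin(r)/np.maximum(r,1e-9),1); c=np.stack([x*s,-y*s,-np.cos(r)],-1)
    else: c=np.stack([x,-y,-np.ones_like(x)],-1)
    w=c@o['pose'][:3,:3].T; p=o['pose'][:3,3]; return p+w*((z-p[2])/w[:,2])[:,None]
def proj(o,P,fish=False):
    f=K(o); c=(np.atleast_2d(P)-o['pose'][:3,3])@o['pose'][:3,:3]
    x,y,z=c[:,0],-c[:,1],-c[:,2]
    if fish:
        r=np.hypot(x,y); t=np.arctan2(r,z); k=np.where(r>1e-9,t/np.maximum(r,1e-9),0)
        return np.stack([o['cx']+f*x*k,o['cy']+f*y*k],-1)
    return np.stack([o['cx']+f*x/z,o['cy']+f*y/z],-1)
def snap(n,tag):
    from cell import readout,eyes
    i=eyes.camera_info(n); p,d=eyes.camera(n)
    cv2.imwrite(f'pics/{n}{tag}.png',p)
    o=dict(p=p,d=d,pose=i['pose'],fovy=i['fovy'],cx=i['cx'],cy=i['cy']); np.savez(f'{n}{tag}.npz',**o); return o
E
python3 - <<'E'
from h import *
o=load('top0.npz'); C=cloud(o); hsv=cv2.cvtColor(o['p'],cv2.COLOR_BGR2HSV)
print('bench z',np.median(C[340:370,200:260,2]))
def m(name,lo,hi,box):
    u0,v0,u1,v1=box; M=np.zeros((480,640),bool); M[v0:v1,u0:u1]=cv2.inRange(hsv,lo,hi)[v0:v1,u0:u1]>0
    P=C[M]; print(name,M.sum(),'mean',P.mean(0).round(4),'z',np.percentile(P[:,2],[5,50,95]).round(3)); return P,M
def line(P):
    q=P[:,:2]; c=q.mean(0); w,V=np.linalg.eigh(np.cov((q-c).T)); d=V[:,1]; t=(q-c)@d
    return c.round(4),np.degrees(np.arctan2(d[1],d[0])).round(2),(t.max()-t.min()).round(3)
P,M=m('green',(60,80,30),(95,255,140),(215,225,280,300)); print(line(P[P[:,2]>.085]))
P,M=m('yellow',(22,120,120),(32,255,255),(225,235,260,280)); print(line(P[P[:,2]>.12]))
P,M=m('red',(0,150,80),(8,255,255),(370,200,400,225)); print(line(P))
P,M=m('blue',(100,120,50),(125,255,255),(370,220,395,285)); print(line(P[P[:,2]>.085]))
P,M=m('orange',(5,180,120),(14,255,255),(360,220,375,285)); print(line(P[P[:,2]>.085]))
# row profile of depth across rack at v=250
for v in (245,265):
  print(v,[(u,*(C[v,u]*1000).round().astype(int).tolist()) for u in range(346,420,1)])
E
```

```text
bench z -7.4400984797495795e-06
green 226 mean [0.5147 0.1602 0.0992] z [0.073 0.099 0.103]
(array([0.5151, 0.1608]), np.float64(165.73), np.float64(0.152))
yellow 153 mean [0.5214 0.1626 0.1336] z [0.01  0.143 0.148]
(array([0.5176, 0.1584]), np.float64(46.16), np.float64(0.222))
red 89 mean [ 0.6306 -0.1637  0.1536] z [0.15  0.154 0.157]
(array([ 0.6306, -0.1637]), np.float64(95.97), np.float64(0.046))
blue 209 mean [ 0.5447 -0.1634  0.0981] z [0.087 0.1   0.104]
(array([ 0.5445, -0.1632]), np.float64(-173.44), np.float64(0.115))
orange 146 mean [ 0.5417 -0.1346  0.1006] z [0.095 0.101 0.105]
(array([ 0.5417, -0.1346]), np.float64(-173.52), np.float64(0.115))
245 [(346, 581, -90, 3), (347, 581, -93, 2), (348, 581, -95, 1), (349, 580, -97, 6), (350, 579, -100, 11), (351, 577, -101, 23), (352, 573, -101, 47), (353, 570, -102, 67), (354, 566, -102, 89), (355, 566, -105, 86), (356, 566, -107, 86), (357, 566, -110, 85), (358, 566, -112, 85), (359, 566, -114, 86), (360, 564, -115, 101), (361, 564, -117, 101), (362, 564, -120, 102), (363, 564, -122, 99), (364, 379, 6, 1136), (365, 565, -1
[... 2128 characters left out ...]
02), (388, 516, -181, 101), (389, 516, -183, 104), (390, 518, -188, 90), (391, 517, -189, 93), (392, 517, -192, 92), (393, 517, -194, 93), (394, 517, -197, 93), (395, 528, -215, 12), (396, 528, -218, 10), (397, 528, -220, 12), (398, 528, -223, 11), (399, 527, -224, 16), (400, 528, -228, 12), (401, 528, -230, 14), (402, 528, -233, 13), (403, 528, -235, 13), (404, 528, -238, 12), (405, 527, -240, 17), (406, 527, -241, 23), (407, 527, -245, 18), (408, 528, -248, 16), (409, 529, -253, 5), (410, 530, -257, 0), (411, 530, -259, 2), (412, 530, -261, 2), (413, 530, -264, 2), (414, 530, -267, -1), (415, 530, -269, 3), (416, 530, -272, 3), (417, 530, -275, 1), (418, 530, -277, 2), (419, 530, -280, 1)]
```

Call:
drive_tool(targets=[[0.06,0.08,0.06,0,0,-0.187],[0.1,0.13,0.07,0,0,-0.187],[0.14,0.18,0.07,0,0,-0.187],[0.17,0.23,0.07,0,0,-0.187],[0.2,0.28,0.07,0,0,-0.187]])

```text
time_s: 0.78
position: [0.36, -0.3536, 0.2996]
orientation: [[-0.994, 0.0, 0.11], [-0.11, 0.001, -0.994], [-0.0, -1.0, -0.0]]
contact_force: [1.0, 0.1, 0.6]
grip_width: 0.0854
```

Call:
drive_tool(targets=[[0.03,0.04,0.0,0,0,0],[0.06,0.08,0.0,0,0,0],[0.09,0.12,0.0,0,0,0],[0.11,0.14,0.0,0,0,0],[0.11,0.145,0.0,0,0,0]])

```text
time_s: 1.4
position: [0.4707, -0.2073, 0.2993]
orientation: [[-0.994, -0.0, 0.113], [-0.113, 0.001, -0.994], [-0.0, -1.0, -0.001]]
contact_force: [-0.1, 0.7, -0.2]
grip_width: 0.0855
```

Run:
```python
from h import *
o=snap('wrist',1); t=snap('top',1)
```

```text
(no output)
```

View pics/wrist1.png

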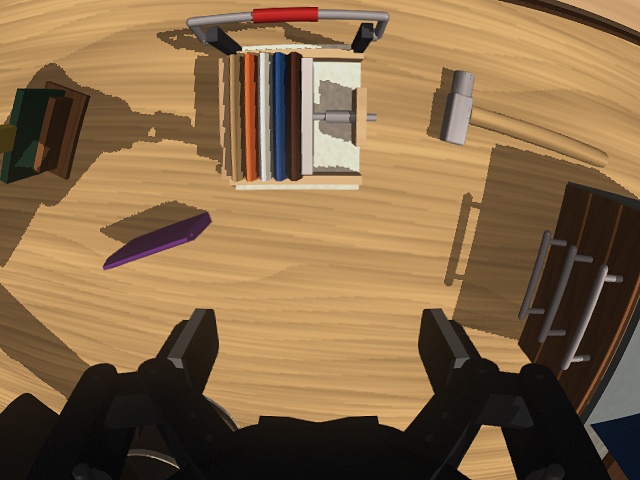

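Run:
```python
from h import *
o=load('wrist1.npz')
cv2.imwrite('pics/w1c.png',cv2.resize(o['p'][40:195,215:375],None,fx=3.8,fy=3.8,interpolation=cv2.INTER_NEAREST))
```

```text
(no output)
```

View pics/w1c.png

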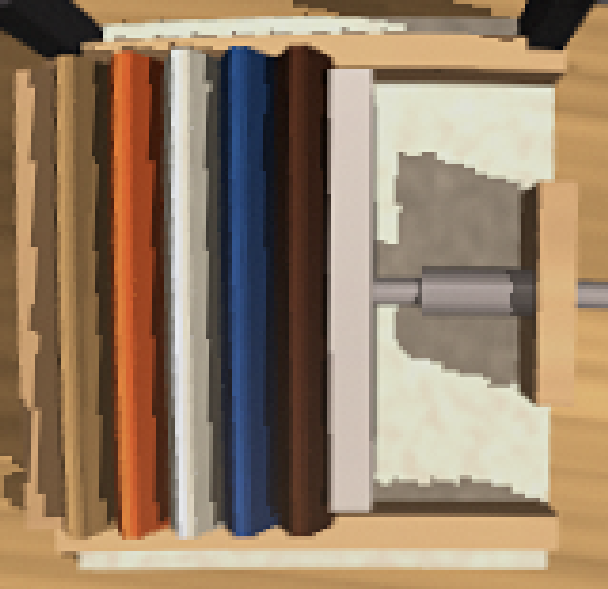

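Run:
```python
from h import *
o=load('wrist1.npz')
for v in (80,115,150):
    print(v,[(u,o['p'][v,u].tolist()) for u in range(268,314)])
# depth cloud for fisheye
f=K(o)
v,u=np.mgrid[0:480,0:640]; x=(u-o['cx'])/f;y=(v-o['cy'])/f;r=np.hypot(x,y)
k=np.tan(r)/np.maximum(r,1e-9); d=o['d']
P=np.stack([x*k*d,-y*k*d,-d],-1)@o['pose'][:3,:3].T+o['pose'][:3,3]
np.save('wc1.npy',P)
for v in (80,115,150): print(v,[(u,*(P[v,u]*1000).round().astype(int).tolist()) for u in range(220,315)])
```

```text
80 [(268, [126, 141, 148]), (269, [52, 58, 62]), (270, [58, 65, 70]), (271, [58, 65, 68]), (272, [51, 48, 45]), (273, [42, 25, 15]), (274, [39, 24, 18]), (275, [74, 44, 26]), (276, [140, 84, 47]), (277, [132, 81, 46]), (278, [115, 68, 39]), (279, [106, 63, 36]), (280, [82, 47, 28]), (281, [80, 47, 30]), (282, [79, 47, 28]), (283, [75, 43, 27]), (284, [28, 17, 13]), (285, [31, 21, 15]), (286, [32, 22, 16]), (287, [21, 20, 24]), (288, [13, 18, 30]), (289, [14, 18, 29]), (290, [15, 19, 32]), (291, [27, 42, 73]), (292, [31, 48, 85]), (293, [29, 45, 78]), (294, [26, 40, 70]), (295, [23, 34, 61]), (296, [17, 29, 49]), (297, [20, 30, 52]), (298, [18, 29, 51]), (299, [11, 16, 25]), (300, [2, 6, 14]), (301, [82, 92, 105]), (302, [188, 199, 212]), (303, [194, 204, 217]), (304, [191, 201, 215]), (305, [189, 200, 214]), (306, [191, 201, 214]), (307, [190, 200, 214]), (308, [190, 200, 214]), (309, [190, 201, 214]), (310, [192, 202, 215]), (311, [194, 204, 218]), (312, [147, 155, 168]), (313, [144, 159, 162])]
115 [(268, [148, 164, 173]), (269, [106, 119, 125]), (270, [56, 63, 68]), (271, [59, 68,
[... 7600 characters left out ...]
521, -169, 93), (284, 521, -169, 90), (285, 520, -170, 87), (286, 520, -171, 86), (287, 520, -172, 85), (288, 520, -173, 84), (289, 521, -174, 91), (290, 522, -175, 95), (291, 522, -177, 100), (292, 522, -177, 99), (293, 522, -178, 98), (294, 523, -179, 101), (295, 523, -180, 102), (296, 523, -181, 99), (297, 522, -182, 96), (298, 522, -183, 93), (299, 522, -184, 89), (300, 522, -184, 87), (301, 523, -185, 92), (302, 523, -186, 93), (303, 523, -187, 93), (304, 523, -188, 92), (305, 523, -189, 92), (306, 523, -190, 94), (307, 523, -191, 94), (308, 523, -192, 93), (309, 523, -193, 92), (310, 524, -194, 93), (311, 524, -195, 93), (312, 523, -196, 84), (313, 516, -196, 11), (314, 517, -197, 10)]
```

Run:
```python
from h import *
P=np.load('wc1.npy'); o=load('wrist1.npz')
# ridge line fit for all boards: u ranges per ridge via z>.097
ys=[]
yaw=np.radians(6.2);ex=np.array([np.cos(yaw),np.sin(yaw)]);ey=np.array([-ex[1],ex[0]])
for n,(a,b) in dict(oak=(228,237),orange=(243,252),white=(258,267),blue=(273,283),walnut=(288,298)).items():
    S=P[40:195,a:b].reshape(-1,3); S=S[(S[:,2]>.0985)&(S[:,2]<.106)]
    q=S[:,:2]; k=np.polyfit(q[:,0],q[:,1],1); print(n,len(q),'yaw',np.degrees(np.arctan(k[0])).round(2),'y@.55',np.polyval(k,.55).round(4),'x ext',np.percentile(q@ex,[1,99]).round(4), 'ymean',(q@ey).mean().round(4))
# rails profile column 325..350
for u in (330,350): print(u,[(v,*(P[v,u]*1000).round().astype(int).tolist()) for v in list(range(38,70))+list(range(165,195))])
# red sleeve
hsv=cv2.cvtColor(o['p'],cv2.COLOR_BGR2HSV); M=(cv2.inRange(hsv,(0,150,80),(8,255,255))>0); M[40:]=False
print('red',np.median(P[M],0), M.sum(), np.percentile(P[M],[5,95],axis=0))
# sample in top1 cloud
t=load('top1.npz');C=cloud(t);h=cv2.cvtColor(t['p'],cv2.COLOR_BGR2HSV)
M=np.zeros((480,640),bool);M[225:300,215:280]=True
G=C[M&(cv2.inRange(h,(60,80,20),(95,255,160))>0)&(abs(C[...,2]-.1)<.006)]
q=G[:,:2];c=q.mean(0);w,V=np.linalg.eigh(np.cov((q-c).T));d=V[:,1]*np.sign(V[0,1]);s=(q-c)@d
print('green top',c,np.degrees(np.arctan2(d[1],d[0])),s.min(),s.max(),(G[:,2]).mean(), np.percentile((q-c)@np.array([-d[1],d[0]]),[2,98]))
Y=C[M&(cv2.inRange(h,(22,120,100),(32,255,255))>0)&(C[...,2]>.138)]
print('tab',len(Y),Y.mean(0),np.percentile(Y,[3,97],axis=0))
```

```text
oak 661 yaw 6.16 y@.55 -0.1196 x ext [0.4729 0.5904] ymean -0.1783
orange 690 yaw 6.26 y@.55 -0.1337 x ext [0.4725 0.5902] ymean -0.1923
white 700 yaw 6.34 y@.55 -0.1477 x ext [0.4722 0.5898] ymean -0.2063
blue 711 yaw 6.42 y@.55 -0.1618 x ext [0.473 0.59 ] ymean -0.2202
walnut 718 yaw 6.47 y@.55 -0.1758 x ext [0.4731 0.5898] ymean -0.2342
330 [(38, 652, -201, -1), (39, 650, -201, 0), (40, 649, -201, -1), (41, 648, -201, -1), (42, 647, -201, -2), (43, 645, -201, -1), (44, 641, -201, 12), (45, 641, -202, 10), (46, 639, -202, 11), (47, 638, -202, 12), (48, 637, -202, 9), (49, 630, -202, 41), (50, 629, -202, 40), (51, 628, -202, 39), (52, 627, -202, 41), (53, 626, -202, 40), (54, 625, -202, 40), (55, 624, -203, 41), (56, 622, -203, 41), (57, 621, -203, 40), (58, 621, -203, 34), (59, 621, -203, 30), (60, 621, -203, 23), (61, 621, -204, 18), (62, 621, -204, 10), (63, 619, -204, 11), (64, 618, -204, 12), (65, 617, -204, 10), (66, 616, -204, 11), (67, 615, -205, 10), (68, 613, -205, 10), (69, 612, -205, 11), (165, 501, -218, 9), (166, 500, -218, 10), (167, 499, -218, 11), (168, 498, -218, 1
[... 1586 characters left out ...]
91, -240, 41), (181, 490, -240, 40), (182, 489, -240, 41), (183, 488, -240, 42), (184, 487, -241, 41), (185, 481, -244, 11), (186, 479, -244, 10), (187, 478, -244, 12), (188, 477, -245, 11), (189, 476, -244, 12), (190, 472, -246, -2), (191, 471, -246, -2), (192, 470, -246, 0), (193, 469, -247, -1), (194, 467, -247, -2)]
red [ 0.63373909 -0.16425259  0.15185489] 879 [[ 0.62878529 -0.18590884  0.14833768]
 [ 0.64018347 -0.14111374  0.15361572]]
green top [0.51673367 0.1614343 ] -18.07381289193417 -0.05205395672942266 0.0575219115014253 0.09971373277291173 [-0.00511792  0.00601607]
tab 92 [0.52059881 0.16201698 0.14423935] [[0.50738525 0.15272507 0.13963698]
 [0.53383265 0.17174565 0.14812462]]
```

Call:
drive_tool(targets=[[0.01,0.06,0.0,0,0,-0.14],[0.01,0.12,0.0,0,0,-0.28],[0.02,0.18,0.0,0,0,-0.43],[0.02,0.24,0.0,0,0,-0.43],[0.02,0.3,0.0,0,0,-0.43]])

```text
time_s: 2.12
position: [0.4894, 0.0924, 0.2995]
orientation: [[-0.949, 0.0, -0.315], [0.315, 0.001, -0.949], [-0.0, -1.0, -0.001]]
contact_force: [1.4, -0.0, -0.3]
grip_width: 0.0851
```

Call:
drive_tool(targets=[[0.0,0.06,0.0,0,0,0],[0.0,0.07,0.0,0,0,0],[0.0,0.07,0.0,0,0,0]])

```text
time_s: 2.5
position: [0.4894, 0.1617, 0.2994]
orientation: [[-0.949, 0.0, -0.315], [0.315, 0.0, -0.949], [-0.0, -1.0, -0.0]]
contact_force: [-0.5, -0.2, -1.3]
grip_width: 0.0858
```

```bash
cat >> h.py <<'E'
def wcloud(o):
    f=K(o); v,u=np.mgrid[0:480,0:640]; x=(u-o['cx'])/f;y=(v-o['cy'])/f;r=np.hypot(x,y)
    k=np.tan(r)/np.maximum(r,1e-9); d=o['d']
    return np.stack([x*k*d,-y*k*d,-d],-1)@o['pose'][:3,:3].T+o['pose'][:3,3]
E
python3 - <<'E'
from h import *
o=snap('wrist',2)
E
```

```text
(no output)
```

View pics/wrist2.png

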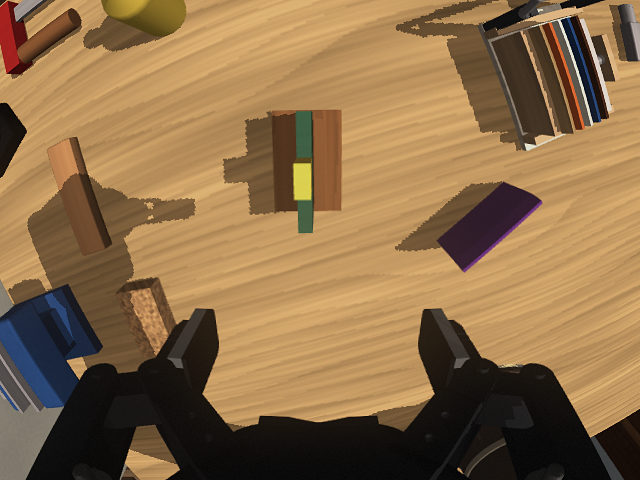

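Run:
```python
from h import *
o=load('wrist2.npz');P=wcloud(o);h=cv2.cvtColor(o['p'],cv2.COLOR_BGR2HSV)
cv2.imwrite('pics/w2c.png',cv2.resize(o['p'][95:245,240:370],None,fx=4,fy=4,interpolation=cv2.INTER_NEAREST))
M=np.zeros((480,640),bool);M[95:245,240:370]=True
g=M&(cv2.inRange(h,(60,60,20),(95,255,200))>0);y=M&(cv2.inRange(h,(22,120,80),(35,255,255))>0)
Pg=P[g];print('g z pct',np.percentile(Pg[:,2],[2,25,50,75,98]).round(3))
def fit(S,nm):
    q=S[:,:2];c=q.mean(0);w,V=np.linalg.eigh(np.cov((q-c).T));d=V[:,1]*np.sign(V[0,1]);n=np.array([-d[1],d[0]])
    print(nm,len(q),'c',c.round(4),'yaw',np.degrees(np.arctan2(d[1],d[0])).round(2),'L',np.percentile((q-c)@d,[1,99]).round(4),'W',np.percentile((q-c)@n,[2,98]).round(4),'z',S[:,2].mean().round(4))
fit(Pg[abs(Pg[:,2]-.1)<.005],'green')
Py=P[y];print('y z',np.percentile(Py[:,2],[2,25,50,75,98]).round(3));fit(Py[Py[:,2]>np.median(Py[:,2])-.004],'tab')
# cheeks
B=P[M&~g&~y];fit(B[abs(B[:,2]-.05)<.004],'cheeks');fit(B[(B[:,2]<.014)&(B[:,2]>.006)],'base')
```

```text
g z pct [0.086 0.098 0.099 0.099 0.1  ]
green 742 c [0.5506 0.156 ] yaw -18.83 L [-0.0844  0.0296] W [-0.0069  0.006 ] z 0.0987
y z [0.049 0.143 0.144 0.144 0.145]
tab 619 c [0.5255 0.164 ] yaw -21.65 L [-0.0154  0.0145] W [-0.0068  0.0067] z 0.1451
cheeks 1779 c [0.5275 0.1617] yaw -16.51 L [-0.0509  0.0463] W [-0.018   0.0219] z 0.0487
base 3343 c [0.5296 0.1608] yaw -16.21 L [-0.063   0.0551] W [-0.0377  0.0414] z 0.0087
```

View pics/w2c.png

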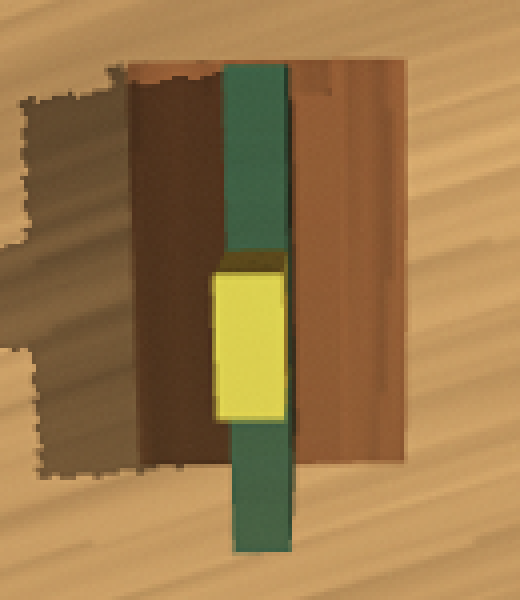

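Call:
drive_tool(targets=[[0.0356,0.0028,-0.03,0,0,-0.008],[0.0356,0.0028,-0.09,0,0,-0.008],[0.0356,0.0028,-0.15,0,0,-0.008],[0.0356,0.0028,-0.193,0,0,-0.008],[0.0356,0.0028,-0.193,0,0,-0.008]], claw=0)

```text
time_s: 3.18
position: [0.5242, 0.1618, 0.1043]
orientation: [[-0.946, -0.005, -0.325], [0.325, -0.001, -0.946], [0.005, -1.0, 0.003]]
contact_force: [0.2, 0.7, 1.2]
grip_width: 0.0854
```

Call:
drive_tool(targets=[[0,0,0,0,0,0],[0,0,0,0,0,0],[0,0,0,0,0,0]], claw=0.6, squeeze=40)

```text
time_s: 3.55
position: [0.5247, 0.1618, 0.1057]
orientation: [[-0.946, -0.003, -0.326], [0.326, -0.001, -0.946], [0.003, -1.0, 0.001]]
contact_force: [-0.6, 0.8, 0.4]
grip_width: 0.0347
```

Run:
```python
from h import *
o=snap('wrist',3)
```

```text
(no output)
```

View pics/wrist3.png

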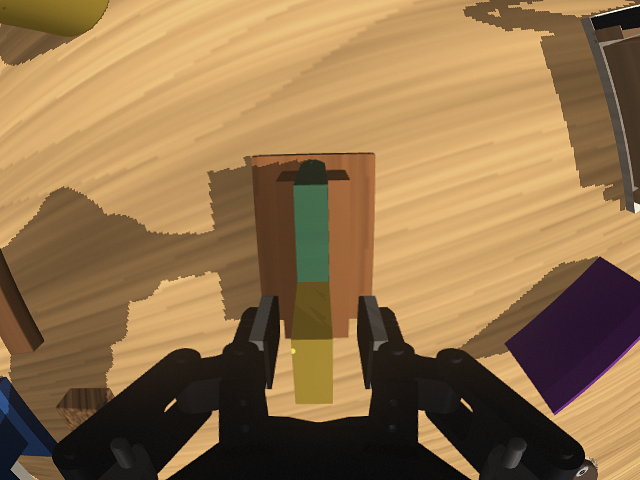

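Call:
drive_tool(targets=[[0.001,0.0025,0,0,0,0],[0.001,0.0025,0,0,0,0]], claw=0.7)

```text
time_s: 3.85
position: [0.5257, 0.1646, 0.1057]
orientation: [[-0.946, -0.003, -0.325], [0.325, -0.0, -0.946], [0.003, -1.0, 0.001]]
contact_force: [-0.0, 0.8, -0.5]
grip_width: 0.0261
```

Call:
drive_tool(targets=[[0,0,0,0,0,0],[0,0,0,0,0,0],[0,0,0,0,0,0],[0,0,0,0,0,0]], claw=1.0, squeeze=70)

```text
time_s: 4.35
position: [0.5257, 0.1646, 0.1057]
orientation: [[-0.946, -0.003, -0.325], [0.325, -0.0, -0.946], [0.003, -1.0, 0.001]]
contact_force: [-0.9, 1.2, 2.8]
grip_width: 0.0129
```

Run:
```python
from h import *
o=snap('wrist',4)
```

```text
(no output)
```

View pics/wrist4.png

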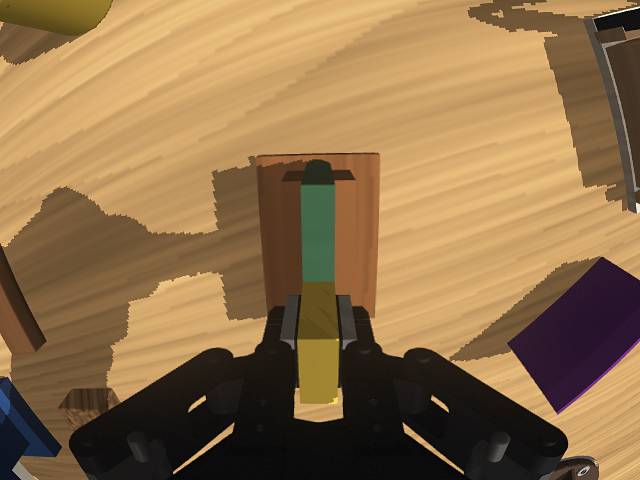

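Call:
drive_tool(targets=[[0,0,0.02,0,0,0],[0,0,0.06,0,0,0],[0,0,0.11,0,0,0],[0,0,0.165,0,0,0],[0,0,0.17,0,0,0]])

```text
time_s: 5.03
position: [0.5267, 0.1649, 0.2792]
orientation: [[-0.946, 0.003, -0.325], [0.325, 0.001, -0.946], [-0.003, -1.0, -0.002]]
contact_force: [-0.6, 0.3, -1.7]
grip_width: 0.013
```

Run:
```python
from h import *
o=snap('wrist',5)
o=snap('side',5)
```

```text
(no output)
```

View pics/wrist5.png

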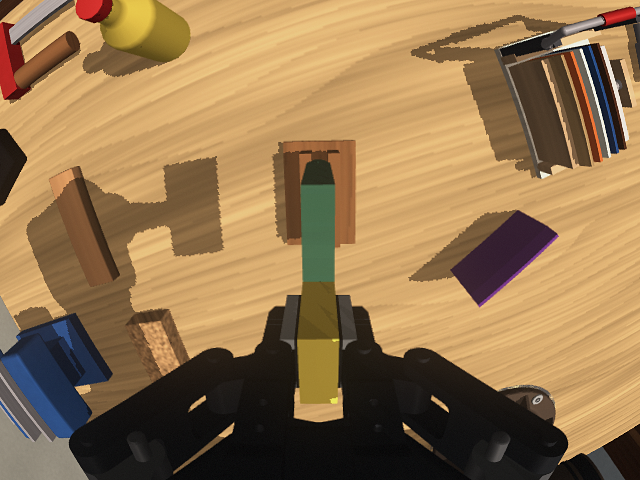

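View pics/side5.png

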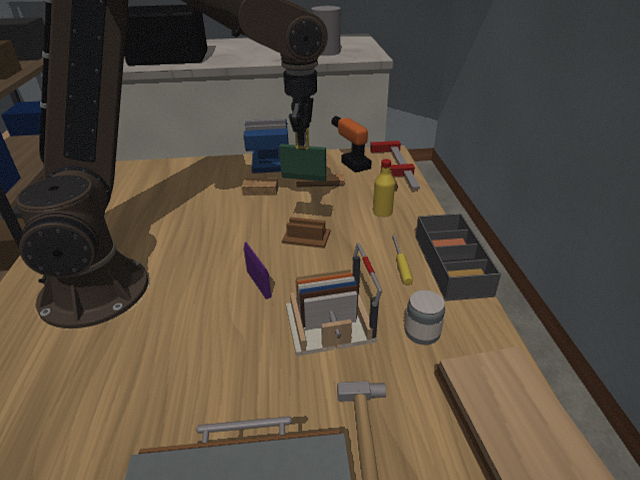

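Call:
drive_tool(targets=[[0.005,-0.055,0.0,0,0,0.1],[0.01,-0.115,0.0,0,0,0.25],[0.015,-0.175,0.0,0,0,0.4],[0.02,-0.23,0.0,0,0,0.4416],[0.0264,-0.28,0.0,0,0,0.4416]])

```text
time_s: 5.75
position: [0.5514, -0.1173, 0.2737]
orientation: [[-0.994, -0.005, 0.11], [-0.11, -0.0, -0.994], [0.005, -1.0, -0.0]]
contact_force: [1.2, 0.1, -0.4]
grip_width: 0.0133
```

Call:
drive_tool(targets=[[0.0,-0.03,0.0,0,0,0],[0.0,-0.055,0,0,0,0],[0.0,-0.055,0,0,0,0],[0.0,-0.055,0,0,0,0]])

```text
time_s: 6.25
position: [0.5511, -0.1716, 0.2724]
orientation: [[-0.994, -0.007, 0.11], [-0.11, 0.001, -0.994], [0.007, -1.0, -0.002]]
contact_force: [0.1, -0.5, -1.3]
grip_width: 0.0135
```

Run:
```python
from h import *
o=snap('wrist',6)
o=snap('side',6)
```

```text
(no output)
```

View pics/wrist6.png

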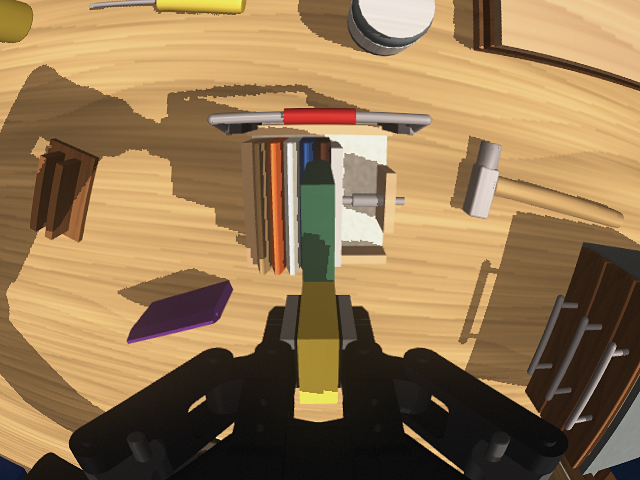

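Run:
```python
from h import *
o=load('wrist6.npz');P=wcloud(o)
yaw=np.radians(6.35);ex=np.array([np.cos(yaw),np.sin(yaw)]);ey=np.array([-ex[1],ex[0]]);O=np.array([.5532,-.1725])
R=np.stack([(P[...,:2]-O)@ex,(P[...,:2]-O)@ey,P[...,2]],-1)*1000
cv2.imwrite('pics/w6c.png',cv2.resize(o['p'][125:290,240:400],None,fx=3.6,fy=3.6,interpolation=cv2.INTER_NEAREST))
for v in (142,150,158,163,168,173,178,182,188,230,270): print(v,[(u,*R[v,u].round().astype(int).tolist()) for u in range(298,346,1)])
```

```text
142 [(298, 59, 19, 83), (299, 60, 18, 86), (300, 60, 17, 89), (301, 60, 16, 89), (302, 60, 15, 90), (303, 60, 14, 88), (304, 60, 13, 91), (305, 60, 12, 89), (306, 60, 12, 88), (307, 59, 11, 82), (308, 60, 10, 90), (309, 60, 9, 89), (310, 60, 8, 88), (311, 60, 7, 88), (312, 60, 6, 89), (313, 60, 6, 88), (314, 59, 5, 84), (315, 59, 4, 85), (316, 60, 3, 89), (317, 60, 2, 88), (318, 60, 1, 90), (319, 60, 0, 90), (320, 60, 0, 90), (321, 60, -1, 89), (322, 60, -2, 91), (323, 59, -3, 84), (324, 60, -4, 90), (325, 60, -5, 89), (326, 60, -6, 90), (327, 60, -6, 92), (328, 60, -7, 89), (329, 60, -8, 86), (330, 59, -9, 84), (331, 55, -12, 19), (332, 55, -13, 20), (333, 55, -14, 19), (334, 55, -15, 20), (335, 55, -17, 19), (336, 55, -18, 18), (337, 55, -19, 19), (338, 55, -20, 20), (339, 54, -21, 10), (340, 54, -22, 12), (341, 54, -23, 11), (342, 54, -24, 11), (343, 54, -26, 11), (344, 54, -27, 10), (345, 54, -28, 11)]
150 [(298, 52, 19, 84), (299, 52, 18, 85), (300, 53, 17, 89), (301, 53, 16, 92), (302, 54, 15, 97), (303, 54, 14, 98), (304, 54, 13, 100), (305, 54, 12, 101), (306, 54, 11, 100), (
[... 8547 characters left out ...]
 4, 265), (312, 17, 4, 264), (313, 18, 3, 266), (314, 18, 3, 265), (315, 18, 2, 265), (316, 18, 2, 264), (317, 18, 1, 264), (318, 18, 1, 265), (319, 18, 1, 265), (320, 18, 0, 265), (321, 18, 0, 265), (322, 18, -1, 265), (323, 18, -1, 265), (324, 18, -2, 265), (325, 18, -2, 266), (326, 18, -2, 264), (327, 18, -3, 265), (328, 17, -3, 264), (329, 18, -4, 265), (330, 18, -4, 265), (331, 18, -5, 264), (332, 18, -5, 265), (333, 18, -6, 265), (334, 17, -6, 264), (335, -100, -19, -1), (336, -100, -21, -1), (337, -101, -22, -2), (338, -100, -23, -2), (339, -100, -24, -1), (340, -100, -26, -1), (341, -101, -27, -2), (342, -101, -28, -2), (343, -100, -29, -1), (344, -100, -30, 0), (345, -101, -32, -2)]
```

View pics/w6c.png

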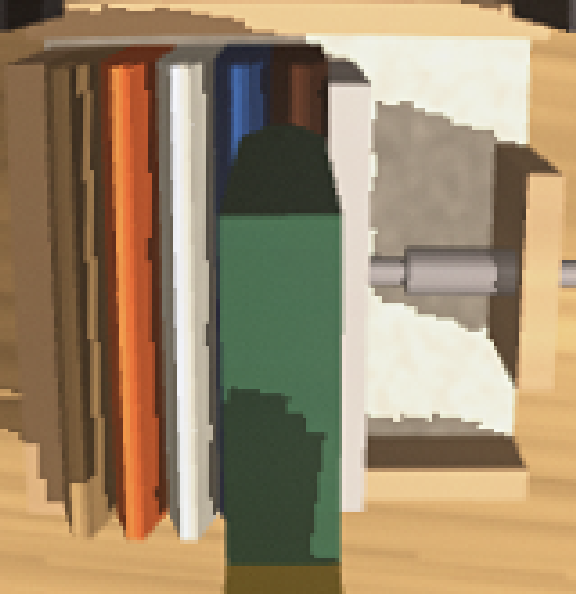

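Call:
drive_tool(targets=[[0.002,0.0012,-0.02,0,-0.007,0],[0.002,0.0012,-0.05,0,-0.007,0],[0.002,0.0012,-0.065,0,-0.007,0],[0.002,0.0012,-0.065,0,-0.007,0]])

```text
time_s: 6.85
position: [0.5532, -0.1696, 0.2075]
orientation: [[-0.994, -0.0, 0.112], [-0.112, 0.001, -0.994], [0.0, -1.0, -0.001]]
contact_force: [-0.7, 0.6, -1.7]
grip_width: 0.0136
```

Run:
```python
from h import *
o=snap('wrist',7);P=wcloud(o)
yaw=np.radians(6.35);ex=np.array([np.cos(yaw),np.sin(yaw)]);ey=np.array([-ex[1],ex[0]]);O=np.array([.5532,-.1725])
R=np.stack([(P[...,:2]-O)@ex,(P[...,:2]-O)@ey,P[...,2]],-1)*1000
cv2.imwrite('pics/w7c.png',cv2.resize(o['p'][80:290,220:420],None,fx=2.8,fy=2.8,interpolation=cv2.INTER_NEAREST))
for v in range(110,190,12):
    r=R[v]; g=[(u,r[u]) for u in range(280,360)]
    print(v,[(u,*x.round(1).tolist()) for u,x in g][20:60:3])
```

```text
110 [(300, 91.8, 19.7, -1.3), (303, 91.8, 17.0, -2.4), (306, 91.7, 14.1, -0.5), (309, 91.7, 11.4, -2.8), (312, 91.7, 8.6, -1.7), (315, 91.7, 5.8, -1.2), (318, 91.7, 3.1, 0.5), (321, 91.7, 0.3, -2.2), (324, 91.7, -2.5, -1.4), (327, 91.8, -5.2, -1.4), (330, 91.8, -8.0, -0.8), (333, 91.8, -10.7, -0.2), (336, 91.9, -13.6, -2.1), (339, 91.9, -16.4, -2.4)]
122 [(300, 82.4, 12.3, 153.1), (303, 82.4, 10.6, 155.1), (306, 82.4, 9.2, 153.2), (309, 82.4, 7.6, 153.7), (312, 82.3, 6.1, 152.6), (315, 82.3, 4.5, 153.3), (318, 82.3, 2.9, 153.1), (321, 82.3, 1.4, 153.2), (324, 82.4, -0.2, 153.7), (327, 82.4, -1.7, 153.6), (330, 82.4, -3.3, 153.4), (333, 82.4, -4.8, 152.5), (336, 82.4, -6.4, 153.3), (339, 82.4, -7.9, 152.9)]
134 [(300, 71.0, 17.8, 40.5), (303, 71.0, 15.3, 41.4), (306, 71.0, 12.8, 40.4), (309, 71.0, 10.3, 41.5), (312, 71.0, 7.9, 40.6), (315, 70.9, 5.5, 39.9), (318, 70.9, 3.0, 39.2), (321, 71.0, 0.5, 40.1), (324, 71.0, -1.9, 40.4), (327, 71.0, -4.4, 40.2), (330, 71.0, -6.8, 40.6), (333, 71.0, -9.3, 40.5), (336, 71.1, -11.7, 41.4), (339, 71.1, -14.3, 39.9)]
146 [(300, 59.9, 18.5, 26.5), (
[... 697 characters left out ...]
5.4, 93.1), (303, 49.4, 13.0, 100.4), (306, 57.7, 9.1, 158.9), (309, 57.6, 7.5, 158.3), (312, 57.7, 6.0, 158.6), (315, 57.6, 4.4, 158.3), (318, 57.7, 2.9, 158.5), (321, 57.7, 1.4, 158.8), (324, 57.6, -0.2, 157.9), (327, 57.5, -1.8, 157.4), (330, 57.6, -3.3, 157.7), (333, 48.2, -7.5, 91.5), (336, 47.2, -9.9, 84.7), (339, 48.4, -11.6, 92.7)]
182 [(300, 39.6, 15.5, 91.8), (303, 57.8, 9.1, 195.1), (306, 57.9, 7.9, 195.8), (309, 57.8, 6.6, 195.0), (312, 57.7, 5.4, 194.4), (315, 58.0, 4.1, 196.4), (318, 58.0, 2.9, 196.3), (321, 57.9, 1.6, 195.8), (324, 58.0, 0.4, 196.0), (327, 58.1, -0.9, 196.7), (330, 57.9, -2.1, 195.6), (333, 58.2, -3.3, 197.5), (336, 39.1, -9.8, 88.6), (339, 39.7, -11.8, 91.8)]
```

View pics/w7c.png

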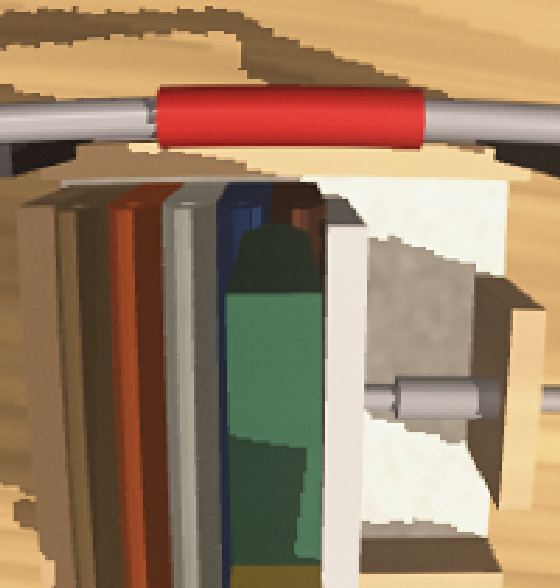

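Call:
drive_tool(targets=[[0.0,-0.0006,-0.005,0,0,0],[0.0,-0.0006,-0.012,0,0,0],[0.0,-0.001,-0.018,0,0,0],[0.0,-0.0011,-0.024,0,0,0],[0.0,-0.0011,-0.024,0,0,0]])

```text
time_s: 7.52
position: [0.5532, -0.1707, 0.1837]
orientation: [[-0.994, -0.0, 0.111], [-0.111, 0.001, -0.994], [0.0, -1.0, -0.001]]
contact_force: [-0.6, 2.8, -0.7]
grip_width: 0.013
```

Run:
```python
from h import *
o=snap('wrist',8);s=snap('side',8)
cv2.imwrite('pics/w8c.png',cv2.resize(o['p'][80:290,220:420],None,fx=2.8,fy=2.8,interpolation=cv2.INTER_NEAREST))
```

```text
(no output)
```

View pics/w8c.png

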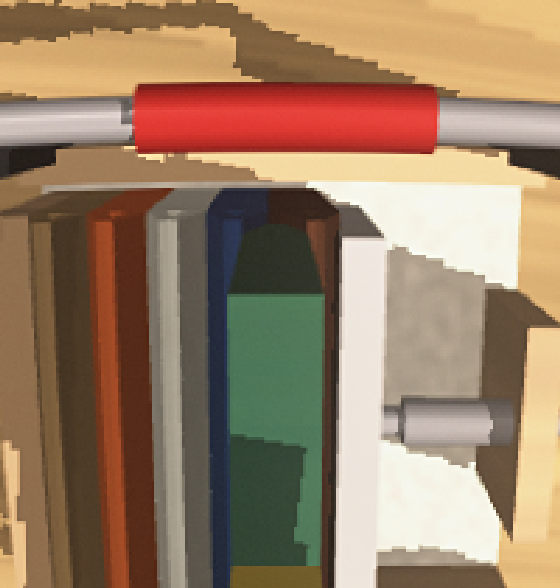

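Call:
drive_tool(targets=[[0.0001,-0.0008,-0.004,0,0,0],[0.0002,-0.0022,-0.009,0,0,0],[0.0004,-0.0036,-0.014,0,0,0],[0.0005,-0.0048,-0.019,0,0,0],[0.0005,-0.0049,-0.022,0,0,0]])

```text
time_s: 8.25
position: [0.5537, -0.1759, 0.1616]
orientation: [[-0.994, -0.0, 0.111], [-0.111, 0.001, -0.994], [0.0, -1.0, -0.001]]
contact_force: [-1.4, 3.7, 1.5]
grip_width: 0.0134
```

Run:
```python
from h import *
o=snap('wrist',9)
cv2.imwrite('pics/w9c.png',cv2.resize(o['p'][80:290,220:420],None,fx=2.8,fy=2.8,interpolation=cv2.INTER_NEAREST))
from cell import readout
s=readout.observe();print(s['contact_force'],s['moment'],s['position'])
```

```text
[ 0.77786413  4.24410388 -0.9710831 ] [ 0.78885799  0.05033713 -0.06380859] [ 0.55362707 -0.17573959  0.16131013]
```

View pics/w9c.png

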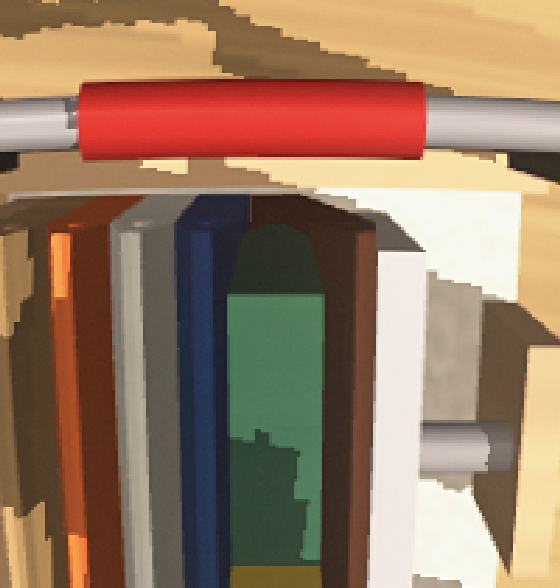

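Call:
drive_tool(targets=[[0,0,-0.01,0,0,0],[0,0,-0.02,0,0,0],[0,0,-0.03,0,0,0],[0,0,-0.038,0,0,0],[0,0,-0.042,0,0,0]])

```text
time_s: 8.93
position: [0.5533, -0.1757, 0.1183]
orientation: [[-0.994, -0.002, 0.112], [-0.112, 0.001, -0.994], [0.001, -1.0, -0.002]]
contact_force: [-0.8, 3.2, 1.2]
grip_width: 0.0132
```

Call:
drive_tool(targets=[[0,0,-0.004,0,0,0],[0,0,-0.007,0,0,0],[0,0,-0.01,0,0,0],[0,0,-0.011,0,0,0],[0,0,-0.011,0,0,0]])

```text
time_s: 9.55
position: [0.5533, -0.1758, 0.1078]
orientation: [[-0.994, -0.001, 0.112], [-0.112, 0.001, -0.994], [0.001, -1.0, -0.001]]
contact_force: [-2.0, 4.5, 5.6]
grip_width: 0.0133
```

Run:
```python
from h import *
o=snap('wrist',10);s=snap('side',10)
a=cv2.resize(o['p'][80:290,220:420],None,fx=2,fy=2);b=cv2.resize(s['p'][200:360,230:400],None,fx=2.2,fy=2.2,interpolation=cv2.INTER_CUBIC)
h=np.zeros((420,800,3),np.uint8);h[:a.shape[0],:a.shape[1]]=a;h[:b.shape[0],410:410+b.shape[1]]=b
cv2.imwrite('pics/c10.png',h)
from cell import readout
s=readout.observe();print(s['contact_force'],s['position'])
```

```text
[-2.32238433  3.10042492  5.18882311] [ 0.55327895 -0.17579107  0.10775471]
```

View pics/c10.png

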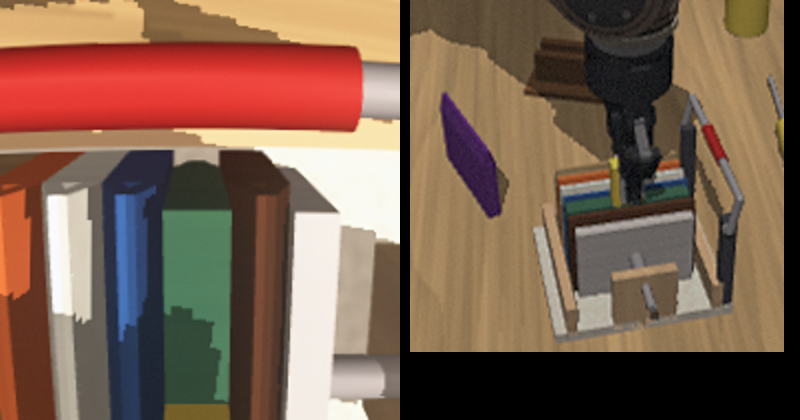

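Call:
drive_tool(targets=[[0,0,-0.002,0,0,0],[0,0,-0.003,0,0,0],[0,0,-0.003,0,0,0]])

```text
time_s: 10.02
position: [0.5534, -0.1759, 0.1076]
orientation: [[-0.994, 0.001, 0.112], [-0.112, 0.0, -0.994], [-0.001, -1.0, -0.0]]
contact_force: [-9.2, 6.1, 32.0]
grip_width: 0.0133
```

Run:
```python
from h import *
o=snap('wrist',11);P=wcloud(o)
yaw=np.radians(6.35);ex=np.array([np.cos(yaw),np.sin(yaw)]);ey=np.array([-ex[1],ex[0]]);O=np.array([.5532,-.1725])
R=np.stack([(P[...,:2]-O)@ex,(P[...,:2]-O)@ey,P[...,2]],-1)*1000
for v in (195,240): print(v,[(u,*R[v,u].round(1).tolist()) for u in range(240,400,4)])
```

```text
195 [(240, 49.3, 32.7, 82.4), (244, 53.1, 27.1, 100.7), (248, 53.1, 25.4, 100.5), (252, 53.1, 23.7, 100.8), (256, 52.5, 22.5, 97.8), (260, 51.6, 21.4, 94.0), (264, 50.9, 20.2, 90.5), (268, 50.2, 18.9, 87.4), (272, 50.0, 17.1, 86.7), (276, 52.7, 13.9, 99.2), (280, 52.9, 12.1, 100.2), (284, 53.2, 10.3, 101.9), (288, 52.7, 8.9, 99.5), (292, 51.4, 7.7, 93.3), (296, 50.8, 6.2, 90.3), (300, 49.5, 4.7, 84.2), (304, 52.8, 2.3, 100.1), (308, 52.7, 0.7, 99.6), (312, 52.7, -1.0, 99.4), (316, 52.7, -2.6, 99.6), (320, 52.9, -4.2, 100.5), (324, 52.9, -5.9, 100.3), (328, 52.8, -7.5, 100.1), (332, 52.9, -9.1, 100.3), (336, 49.9, -11.5, 85.9), (340, 51.0, -12.9, 91.4), (344, 52.1, -14.3, 96.2), (348, 52.8, -15.7, 99.8), (352, 53.0, -17.3, 100.3), (356, 53.1, -18.9, 100.8), (360, 51.8, -21.3, 94.6), (364, 49.3, -24.5, 82.6), (368, 51.5, -24.9, 93.0), (372, 51.4, -26.8, 92.3), (376, 51.4, -28.5, 92.6), (380, 51.4, -30.4, 92.0), (384, 51.4, -32.1, 92.1), (388, 51.4, -33.9, 92.0), (392, 34.3, -52.6, 10.2), (396, 34.7, -55.0, 11.5)]
240 [(240, 28.9, 33.0, 87.1), (244, 29.3, 30.8, 88.4), (248, 33.6, 26.3, 
[... 252 characters left out ...]
 99.9), (292, 32.0, 7.9, 96.1), (296, 30.3, 6.4, 90.9), (300, 28.6, 4.9, 85.9), (304, 33.6, 2.4, 100.7), (308, 33.9, 0.7, 101.5), (312, 33.7, -0.9, 100.9), (316, 33.6, -2.6, 100.8), (320, 33.3, -4.3, 99.9), (324, 33.4, -6.0, 100.1), (328, 33.8, -7.7, 101.2), (332, 33.5, -9.4, 100.4), (336, 29.0, -11.8, 87.2), (340, 31.2, -13.2, 93.5), (344, 32.6, -14.7, 97.6), (348, 33.6, -16.1, 100.7), (352, 33.5, -17.9, 100.2), (356, 33.8, -19.5, 101.0), (360, 29.8, -22.6, 89.3), (364, 29.9, -24.4, 89.8), (368, 31.3, -25.7, 93.8), (372, 30.7, -27.7, 92.0), (376, 30.7, -29.5, 92.1), (380, 30.9, -31.3, 92.7), (384, 31.1, -33.0, 93.1), (388, 2.8, -51.6, 10.3), (392, 3.2, -54.2, 11.4), (396, 3.2, -57.0, 11.3)]
```

Call:
drive_tool(targets=[[0,0,0.0005,0,0,0],[0,0,0.0005,0,0,0],[0,0,0.0005,0,0,0]], claw=0.65)

```text
time_s: 10.45
position: [0.5535, -0.1761, 0.1078]
orientation: [[-0.994, 0.0, 0.112], [-0.112, -0.0, -0.994], [-0.0, -1.0, 0.0]]
contact_force: [-0.6, -0.0, 0.4]
grip_width: 0.0299
```

Call:
drive_tool(targets=[[0,0,0.01,0,0,0],[0,0,0.04,0,0,0],[0,0,0.09,0,0,0],[0,0,0.13,0,0,0],[0,0,0.14,0,0,0]])

```text
time_s: 11.08
position: [0.5541, -0.1764, 0.2509]
orientation: [[-0.994, 0.005, 0.112], [-0.112, -0.002, -0.994], [-0.004, -1.0, 0.002]]
contact_force: [-0.1, -0.0, -0.1]
grip_width: 0.0296
```

Run:
```python
from h import *
o=snap('wrist',12);P=wcloud(o)
yaw=np.radians(6.35);ex=np.array([np.cos(yaw),np.sin(yaw)]);ey=np.array([-ex[1],ex[0]]);O=np.array([.5532,-.1725])
R=np.stack([(P[...,:2]-O)@ex,(P[...,:2]-O)@ey,P[...,2]],-1)*1000
h=cv2.cvtColor(o['p'],cv2.COLOR_BGR2HSV)
g=R[(cv2.inRange(h,(60,60,20),(95,255,200))>0)&(abs(R[...,2]-101)<5)];print('green',np.percentile(g,[2,50,98],axis=0).round(1))
y=R[(cv2.inRange(h,(22,120,80),(35,255,255))>0)&(R[...,2]>135)&(abs(R[...,0])<60)&(abs(R[...,1])<60)];print('tab',np.percentile(y,[2,50,98],axis=0).round(1))
r=R[(cv2.inRange(h,(0,150,80),(8,255,255))>0)&(R[...,2]>100)];print('red',np.percentile(r,[2,50,98],axis=0).round(1))
```

```text
green [[-56.   -9.2  99.3]
 [ 28.1  -2.8 100.6]
 [ 56.    3.5 102. ]]
tab [[-15.3  -9.3 144.2]
 [ -0.3  -3.  145.7]
 [ 14.    3.4 147. ]]
red [[ 77.3 -23.9 148.4]
 [ 83.1   0.3 152. ]
 [ 88.4  24.1 153.9]]
```

View pics/wrist12.png

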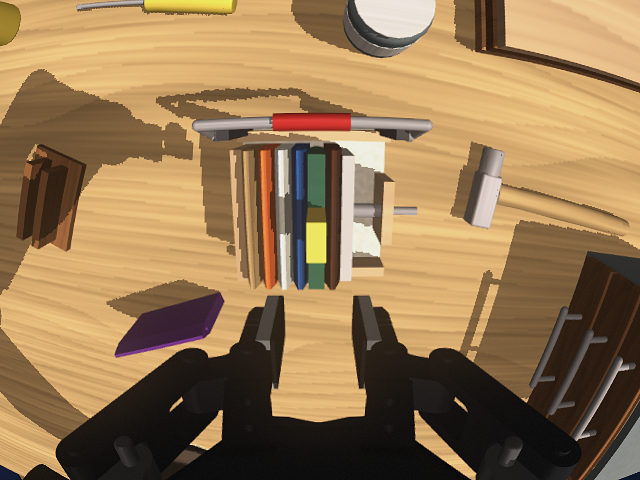

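Call:
drive_tool(targets=[[0.06,0.009,0.0,0,0,0],[0.11,0.016,0.0,-0.002,-0.005,0],[0.11,0.016,-0.03,-0.002,-0.005,0],[0.11,0.016,-0.08,-0.002,-0.005,0],[0.11,0.016,-0.121,-0.002,-0.005,0]], claw=1.0, squeeze=30)

```text
time_s: 11.75
position: [0.6631, -0.16, 0.1262]
orientation: [[-0.994, 0.006, 0.112], [-0.112, -0.003, -0.994], [-0.006, -1.0, 0.003]]
contact_force: [0.5, -0.6, 0.5]
grip_width: -0.0002
```

Call:
drive_tool(targets=[[0,0,0,0,0,0],[0,0,0,0,0,0]])

```text
time_s: 12.0
position: [0.6634, -0.1601, 0.1268]
orientation: [[-0.994, 0.006, 0.112], [-0.112, -0.003, -0.994], [-0.006, -1.0, 0.003]]
contact_force: [-0.4, 0.2, 0.8]
grip_width: -0.0002
```

Run:
```python
from h import *
o=snap('wrist',13);s=snap('side',13)
cv2.imwrite('pics/s13.png',cv2.resize(s['p'][180:360,230:430],None,fx=3.3,fy=3.3,interpolation=cv2.INTER_CUBIC))
```

```text
(no output)
```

View pics/wrist13.png

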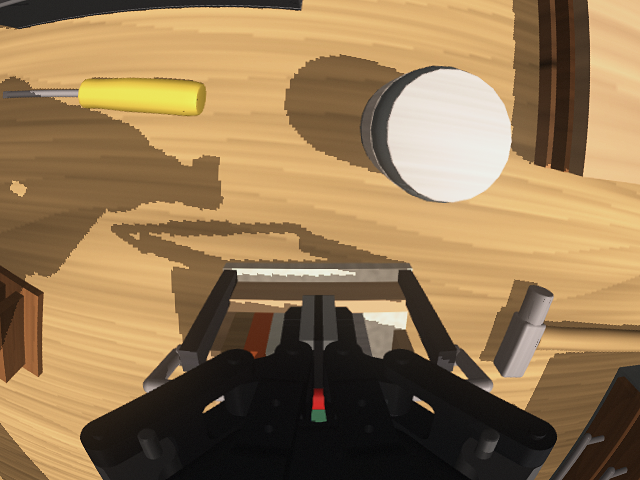

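View pics/s13.png

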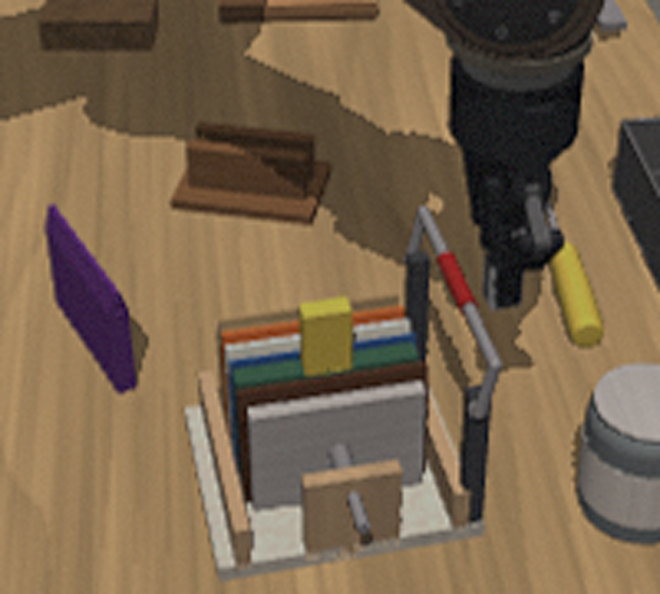

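Call:
drive_tool(targets=[[-0.011,-0.0012,0.0,0.003,0.006,0],[-0.02,-0.0022,0.0,0.003,0.006,0],[-0.028,-0.0031,0,0.003,0.006,0],[-0.036,-0.004,0,0.003,0.006,0],[-0.043,-0.0048,0,0.003,0.006,0]])

```text
time_s: 12.72
position: [0.6202, -0.165, 0.1277]
orientation: [[-0.994, 0.002, 0.112], [-0.112, -0.0, -0.994], [-0.002, -1.0, 0.001]]
contact_force: [4.4, -0.3, -3.8]
grip_width: 0.0001
```

Call:
drive_tool(targets=[[0,0,0,0,0,0]])

```text
time_s: 12.85
position: [0.6195, -0.1651, 0.1276]
orientation: [[-0.994, 0.001, 0.112], [-0.112, -0.0, -0.994], [-0.001, -1.0, 0.0]]
contact_force: [0.5, 0.7, -0.4]
grip_width: 0.0001
```

Run:
```python
from h import *
s=snap('side',14)
cv2.imwrite('pics/s14.png',cv2.resize(s['p'][180:360,230:430],None,fx=3.3,fy=3.3,interpolation=cv2.INTER_CUBIC))
```

```text
(no output)
```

View pics/s14.png

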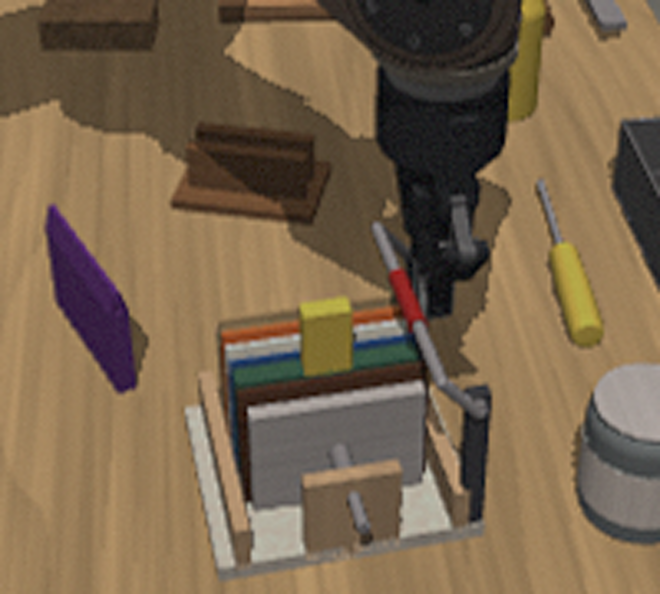

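Call:
drive_tool(targets=[[0.005,0.0005,0.005,0,0,0],[0.005,0.0005,0.035,0,0,0],[-0.01,-0.001,0.037,0,0,0],[-0.0206,-0.0023,0.035,0,0,0],[-0.0206,-0.0023,0.03,0,0,0]])

```text
time_s: 13.52
position: [0.5981, -0.1674, 0.157]
orientation: [[-0.994, 0.0, 0.111], [-0.111, 0.0, -0.994], [-0.0, -1.0, -0.0]]
contact_force: [-0.4, 0.4, 0.5]
grip_width: -0.0
```

Run:
```python
from h import *
s=snap('side',15)
cv2.imwrite('pics/s15.png',cv2.resize(s['p'][180:360,230:430],None,fx=3.3,fy=3.3,interpolation=cv2.INTER_CUBIC))
C=cloud(s);h=cv2.cvtColor(s['p'],cv2.COLOR_BGR2HSV)
yaw=np.radians(6.35);ex=np.array([np.cos(yaw),np.sin(yaw)]);ey=np.array([-ex[1],ex[0]]);O=np.array([.5532,-.1725])
M=np.zeros((480,640),bool);M[230:320,320:400]=1
p=C[M&(cv2.inRange(h,(0,150,60),(8,255,255))>0)]
print(np.median((p[:,:2]-O)@ex),np.median((p[:,:2]-O)@ey),np.percentile(p[:,2],[5,50,95]),len(p))
```

```text
0.04802296983881581 -0.007407792534080299 [0.08575797 0.14477793 0.14731157] 59
```

View pics/s15.png

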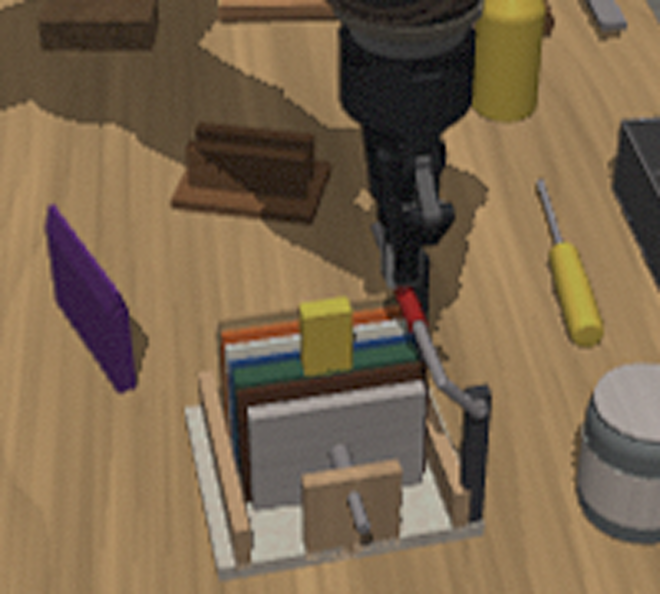

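Call:
drive_tool(targets=[[0,0,-0.01,0,0,0],[0,0,-0.019,0,0,0],[0,0,-0.027,0,0,0],[0,0,-0.034,0,0,0],[0,0,-0.039,0,0,0]])

```text
time_s: 14.2
position: [0.5986, -0.1673, 0.1167]
orientation: [[-0.994, -0.0, 0.112], [-0.112, 0.001, -0.994], [0.0, -1.0, -0.001]]
contact_force: [-6.9, 2.2, 30.3]
grip_width: -0.0
```

Call:
drive_tool(targets=[[0,0,-0.002,0,0,0],[0,0,-0.004,0,0,0]])

```text
time_s: 14.45
position: [0.599, -0.1674, 0.116]
orientation: [[-0.994, 0.002, 0.112], [-0.112, -0.0, -0.994], [-0.001, -1.0, 0.001]]
contact_force: [-14.6, 3.1, 47.2]
grip_width: 0.0002
```

Run:
```python
from h import *
s=snap('side',16)
cv2.imwrite('pics/s16.png',cv2.resize(s['p'][180:360,230:430],None,fx=3.3,fy=3.3,interpolation=cv2.INTER_CUBIC))
```

```text
(no output)
```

View pics/s16.png

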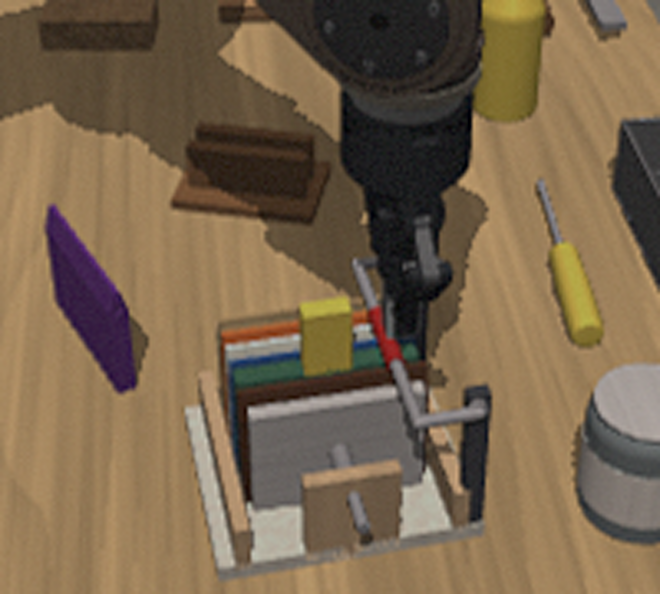

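Call:
drive_tool(targets=[[0,0,0.005,0,0,0],[0,0,0.03,0,0,0],[-0.02,0,0.08,0,0,0],[-0.06,0,0.13,0,0,0],[-0.09,0,0.15,0,0,0]])

```text
time_s: 15.12
position: [0.5086, -0.1674, 0.2682]
orientation: [[-0.994, 0.005, 0.112], [-0.112, -0.002, -0.994], [-0.004, -1.0, 0.002]]
contact_force: [-0.0, -0.3, -0.4]
grip_width: -0.0001
```

Run:
```python
from h import *
o=snap('wrist',17);s=snap('side',17);P=wcloud(o)
yaw=np.radians(6.35);ex=np.array([np.cos(yaw),np.sin(yaw)]);ey=np.array([-ex[1],ex[0]]);O=np.array([.5532,-.1725])
R=np.stack([(P[...,:2]-O)@ex,(P[...,:2]-O)@ey,P[...,2]],-1)*1000
h=cv2.cvtColor(o['p'],cv2.COLOR_BGR2HSV)
r=R[(cv2.inRange(h,(0,150,80),(8,255,255))>0)&(R[...,2]>95)&(abs(R[...,0])<100)&(abs(R[...,1])<30)];print('red',len(r),np.percentile(r,[2,50,98],axis=0).round(1))
g=R[(cv2.inRange(h,(60,60,20),(95,255,200))>0)&(abs(R[...,2]-101)<5)];print('green',np.percentile(g,[2,50,98],axis=0).round(1))
cv2.imwrite('pics/s17.png',cv2.resize(s['p'][180:360,230:430],None,fx=3.3,fy=3.3,interpolation=cv2.INTER_CUBIC))
```

```text
red 908 [[ 32.9 -23.4 112.1]
 [ 38.1  -0.4 115.7]
 [ 43.5  23.8 117.9]]
green [[-56.9  -9.2  99.1]
 [ 15.9  -2.7 100.6]
 [ 55.2   3.9 102. ]]
```

View pics/wrist17.png

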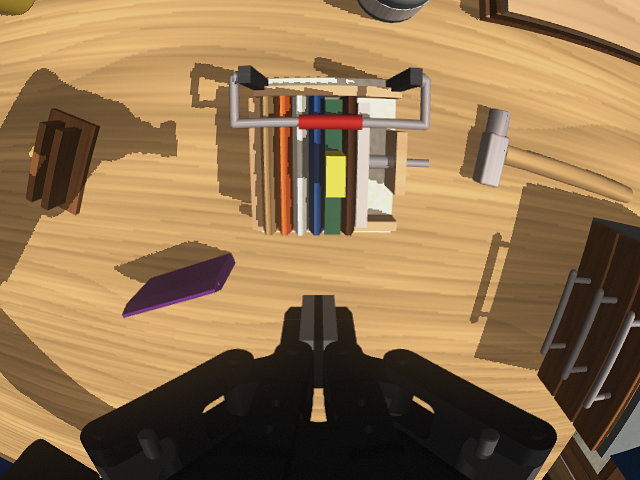

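View pics/s17.png

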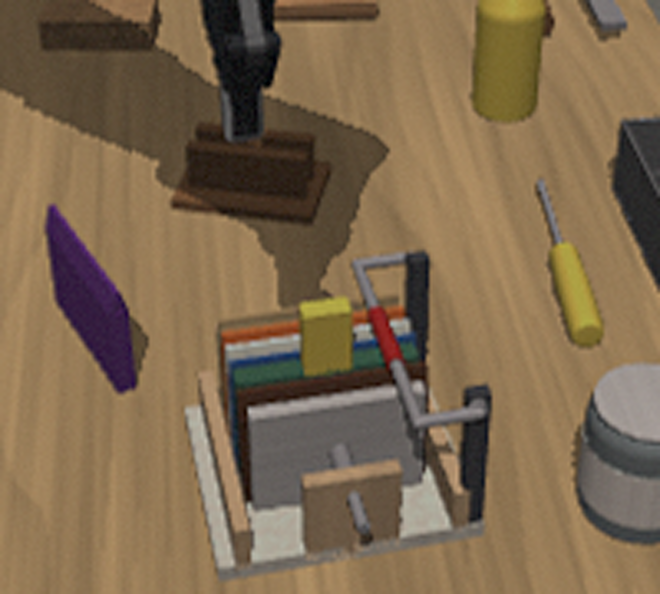

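Run:
```python
from cell import manip,readout
print(manip.finish_job(), readout.observe()['time_s'])
```

```text
the job is handed in; nothing more can be done
the job is handed in; nothing more can be done
```

The green sample board is filed between the walnut and blue boards and pushed down to the rack floor. The keeper bar is closed over the row, and I handed the job in at about 15 s with the arm clear.

- **Sample:** its top edge measured 100.6 mm, and the other board tops 100–101 mm. They are nominally 102 mm, so the camera reads about 1.4 mm low. It sits about 3 mm to the plate side of the rack's centre, as planned, and none of the other boards looks tipped over. The push onto the floor met 32 N.
- **Keeper:** the red sleeve is at x = 38 mm and z about 112 mm in the rack's frame, which matches fully closed. It did not spring back when I let go.
- **Force:** the final press on the keeper reached 47 N at the wrist, more than I intended. It came through the closed fingertips, not the arm or gripper body, and is below the 120 N wrist limit.
- **Other objects:** nothing else looked moved in the last pictures, but I judged that by eye and did not measure it.

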